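Roll a pipe offcut over the sprung catch and seat it in the cutting jig

ROBOT

A 6-joint arm with a two-finger parallel gripper is mounted at the origin on the work surface. World frame = base frame: x ahead of the robot, y to its left, z up, the work surface at z = 0. Lengths are in m, angles in rad, forces in N, time in s.
With the tool pointing down it reaches from about 0.275 to 0.825 m from the base axis. Payload 4.9 kg.
Tool frame: the origin (TCP) lies at the very end of the fingers, on their centre line; the grasp point (between the pads) lies 19 mm behind it (arm.tcp_to_grasp is the distance from the TCP to the grasp point, in m); z points along the fingers, y is the line along which they close (so a half turn about z gives the same grasp; the last joint's range is limited). The gripper opens to 85 mm and grips with 20 to 120 N. Pads are 22 mm wide; open, the fingers measure 114 mm over their backs; the gripper's body (76 mm by 85 mm) begins 54 mm behind the grasp point. The pads swing forward as they close: fully open they stand 13 mm farther back than shut.
Start: joints at [1.178, 0.326, -0.193, 1.052, 0, 1.437], TCP at [0.141, 0.532, 0.231] pointing down, gripper open.
Joint ranges: [-2.65, 2.65], [-0.97, 1.79], [-1.3, 1.35], [-1.93, 2.1], [-1.47, 1.37], [-3.14, 3.14]. Speed limits (rad/s): [2.57, 2.57, 3.14, 3.14, 3.14, 3.14].

INTERFACE

Orientations are given as a unit quaternion [x, y, z, w].
In Python, from plant import readout, viewer, workorder, arm gives the robot as it stands.
- The arm moves only by the tool arm_command, never from a script. Its argument "targets" is a list of rows, each an object with "delta_pos": the shift along the tool's x, y, z in m, a list of three; "spin": the turn about the tool's z in degrees. In form: [{"delta_pos": [tx, ty, tz], "spin": spin}, ...]. A call has exactly 5 rows; each row shifts and turns the commanded pose from where the row before left it, along the tool's axes as they then stand; what a row does not reach is not made up. A row lasts 1/12 s, in which the tool goes at most 41.7 mm and 7.16 degrees, less where a joint would pass 70% of its speed; a pose out of reach is approached as far as the arm can. A call is refused whole if a number of a shift passes 0.0417 or a number of a turn 7.16, either way. A call with a gripper value outside its range is refused whole. "fingers" is the opening, from 0 (shut) to 1 (fully open), set as the call begins (left out, the last holds). The fingers move at their own pace and stop on an object; the grip force is fixed at half the most. Time passes only in rows, so rows that do not move let the fingers close, or fill a call up. It gives the time, the measured TCP pose, the force, the opening and the grip force at its end, in the units of the state.
- readout.get_state(): the state, without advancing time (a new reading comes with each control period).
- viewer.capture(name): name is "scene" or "top" or "wrist"; returns the picture (420x560x3 uint8, red, green, blue); there is no depth.
- viewer.calibration(name): a dict with "fov_y" (degrees; the focal length in pixels is half the picture's height over the tangent of half this angle, whatever the lens; pixels are square), "cx", "cy" (the principal point, pixels), "k1" (the pictures are not rectified: a ray, as slopes to the right and down, at radius r is drawn at 1 + k1 r^2 times it, then the intrinsics apply), "pose" (4x4, takes a point from camera to world coordinates). Camera axes: x right, y up, looking along -z (the intrinsics and any distortion apply to the point x, -y, -z); pixel columns grow to the right and rows downward; lengths in m; the calibration is good to about 2 mm. A picture is of the moment at which its call begins: read the wrist's pose just before it. calibration takes no time and is no camera call; for the wrist camera it gives the pose at the moment of the call.
- workorder.finish_job(): hands the job in; it is judged then, once.
The state is a dict: "time": time; "joints": joint angles; "qd": joint speeds; "effort": joint torques, N m; "tcp_pos": TCP position; "tool_rot": TCP orientation; "wrist_force": force on the tool from outside, world axes, zero at the start; "ft_torque": the same for the moment, N m; "gripper_width": opening from 0.0 (shut) to 1.0 (fully open); "gripper_force": force on a finger pad.
Only numpy, scipy, OpenCV 4.12 (cv2) and the standard library are available. Lean on these libraries where they do the work, as an engineer would, in place of code of your own. Each camera call takes 0.05 s, during which the arm holds its last target. There are 200 camera calls.

TASK

Load the copper pipe offcut into the cutting jig: lay closed fingertips flat on top of it like a palm and, pressing gently, roll it along the deck and over the sprung catch bar until it lies flush against the fence (do not push it from behind, grip it or lift it on the way). Then slide it endways along the fence until its end is against the end plate, and let go. Press the thin-walled pipe only gently, never with more than 30 newtons, and leave the other things on the bench where they are.

Things in the scene. Friction and masses are not known exactly. Their poses are not given: they have to be found in the camera images.
- jig: Fixed grey laminate deck 250 x 250 mm on levelling feet; origin in the centre of its underside, deck top at z = 16 mm. x: rolling direction, towards the fence; y: along the fence; z up. Aluminium fence: near face at x = +85 mm, y -70 to +70 mm, 26 mm tall above the deck; lip 10 mm tall along the near edge. A pipe flush with the fence has its axis at x = +64 mm, z = +37 mm.
- catch (a joint): Sprung catch bar across the deck: round steel bar 12 mm in diameter, 120 mm long, parallel to the jig's y, centred at jig x = +48 mm, y = 0, crown 4 mm above the deck. It sinks straight down under load: 0 = fully up, 0.004 = flush with the deck (m). Spring: about 4 N starts it, about 7 N to flush. It pops up behind a pipe that has passed over it.
- pipe: Loose copper pipe offcut, 42 mm outside diameter, 150 mm long, about 0.26 kg, lying on the near part of the deck; it rolls easily and stops by itself a few mm after it is let go at slow speed. Origin in the middle of its axis, so its uppermost line is 21 mm above it; y along the axis (x and z turn as it rolls).
- end_plate: Fixed upright steel end plate at one end of the nest between catch and fence, on either the +y or the -y side of the jig: 60 mm along the jig's x, 12 mm thick along its y, 50 mm tall. Origin in the middle of its underside, on the deck. A pipe touching it has its middle 81 mm from this origin along the fence. On the opposite side is a fixed plastic swarf tray only 8 mm tall.
- wrench: Loose steel wrench lying on the bench beside the jig; leave alone.
- flux_jar: Loose white jar, 56 mm wide, 60 mm tall, on the bench; leave alone.
- coupling: Loose copper pipe coupling, 48 mm outside, 45 mm tall, standing on the bench; leave alone.
There are look-alikes about, which are no part of the job. What is meant by the pipe is not turquoise, and is the smaller of those in its own colour.

How it is judged:
By the outcome, as a careful person would: the job done as asked, in the order asked, and still so for the second after the job is handed in, with the robot touching nothing.
It also fails if it takes over 64 s, if anything falls off the work surface, if the arm or the gripper's body presses on something with over 40 N, if the wrist force passes 120 N, or if a joint passes its speed limit or range.

## Working session

There is one attempt and no reset: what is moved stays moved. The work goes in short steps, Python scripts to look and compute and a tool call to move; the robot and the scene stay as the last step left them, time stands still between calls to the robot, and variables do not carry over. Pictures are saved under pics/ and viewed, at most 10 in all, crops included, and the job is handed in when it is done.

Besides the shell and the picture viewer there is one more tool, called after "Emit:" by a JSON object that holds its "api" and its "payload". arm_command: Moves the arm, as the interface text tells. Its arguments: {"type":"object","properties":{"targets":{"type":"array","items":{"type":"object","properties":{"delta_pos":{"type":"array","items":{"type":"number"}},"spin":{"type":"number"}}}},"fingers":{"type":"number"}},"required":["targets"]}

```bash
mkdir -p pics && cat > h.py <<'E'
import numpy as np, cv2
from plant import readout, viewer, workorder, arm
def cap(n,f):
    c=viewer.calibration(n); im=viewer.capture(n); cv2.imwrite('pics/'+f+'.png',im[:,:,::-1]); np.savez('pics/'+f+'.npz',im=im,**c); return im,c
def load(f):
    d=np.load('pics/'+f+'.npz'); return d['im'],d
def ray(c,u,v):
    f=210/np.tan(np.radians(float(c['fov_y']))/2)
    d=np.array([(u-c['cx'])/f,(v-c['cy'])/f]); s=d.copy()
    for _ in range(30): s=d/(1+c['k1']*(s@s))
    P=np.array(c['pose']); return P[:3,3],P[:3,:3]@np.array([s[0],-s[1],-1])
def onz(c,u,v,z):
    o,d=ray(c,u,v); return o+d*(z-o[2])/d[2]
def proj(c,p):
    P=np.array(c['pose']); q=P[:3,:3].T@(np.array(p)-P[:3,3]); f=210/np.tan(np.radians(float(c['fov_y']))/2)
    s=np.array([q[0],-q[1]])/-q[2]; s=s*(1+c['k1']*(s@s)); return s*f+[float(c['cx']),float(c['cy'])]
E
python3 - <<'E'
from h import *
a,_=cap('scene','s0'); b,_=cap('top','t0')
s=readout.get_state(); print(s)
E
```

```text
{'time': 0.1, 'joints': array([ 1.17780559e+00,  3.26877766e-01, -1.93501093e-01,  1.05201620e+00,
        2.50710338e-05,  1.43659185e+00]), 'qd': array([-0.00047256, -0.00195976,  0.00397698,  0.00114093, -0.0006169 ,
       -0.00128226]), 'effort': array([ 1.36306433e-03, -4.44238758e+01,  2.63038123e+01,  7.90425867e-03,
       -5.89311026e-05,  8.28615214e-06]), 'tcp_pos': array([0.14052556, 0.53118968, 0.23056926]), 'tool_rot': array([ 1.29032338e-01,  9.91640064e-01, -7.68489073e-04, -2.20381866e-04]), 'wrist_force': array([ 0.40354882, -0.07778547,  0.26539833]), 'ft_torque': array([ 0.02714824, -0.02067547,  0.00762716]), 'gripper_force': 0.0, 'gripper_width': 1.0011922766967989}
```

View pics/t0.png

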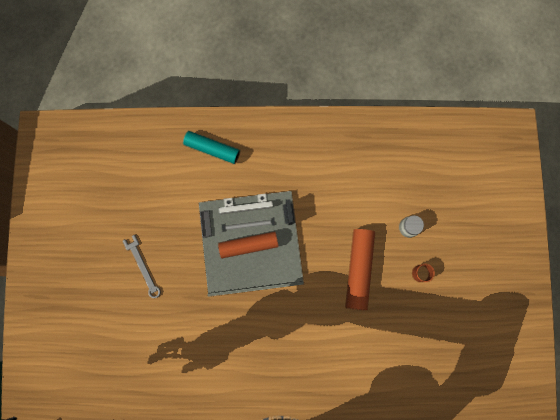

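View pics/s0.png

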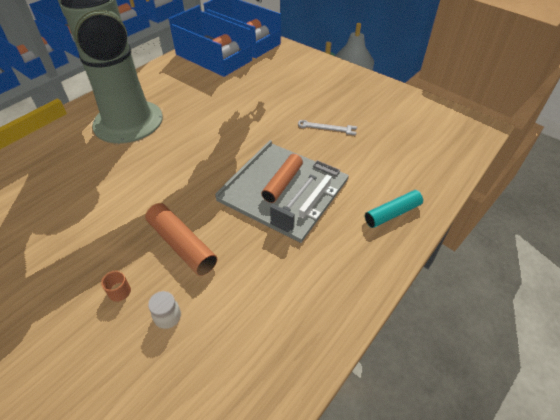

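The top view shows the jig with corners near (199,203), (294,191), (303,284) and (208,295). The pipe is at (248,245), the catch at (247,225) and the fence at (245,207). The scene view shows the tall end plate at (284,218), which is the right-hand plate at (290,212) in the top view, and the low tray on the left.

```bash
python3 - <<'E'
from h import *
im,c=load('t0')
for n,(u,v) in dict(TL=(199,203),TR=(294,191),BR=(303,284),BL=(208,295)).items(): print(n,onz(c,u,v,.016).round(4))
hsv=cv2.cvtColor(im,cv2.COLOR_RGB2HSV)
m=np.zeros(im.shape[:2],np.uint8); m[225:265,210:285]=1
# red pipe: high saturation within the deck
m=((hsv[...,0]<14)|(hsv[...,0]>170))&(hsv[...,1]>120)&(m>0); m=m.astype(np.uint8)
r=cv2.minAreaRect(cv2.findNonZero(m)); print(r,m.sum()); b=cv2.boxPoints(r)
for p in b: print(p,onz(c,*p,.037).round(4))
print('ctr',onz(c,*r[0],.040))
print(np.array(c['pose']).round(3))
k=cv2.resize(im[180:305,190:315,::-1],None,fx=4.8,fy=4.8,interpolation=cv2.INTER_CUBIC); cv2.imwrite('pics/t0c.png',k)
E
```

```text
TL [0.67   0.2106 0.016 ]
TR [ 0.7012 -0.0437  0.016 ]
BR [ 0.4543 -0.0648  0.016 ]
BL [0.4267 0.1828 0.016 ]
((247.59616088867188, 244.48077392578125), (15.689291000366211, 59.03095626831055), 78.69007110595703) 934
[217.11539 242.57692] [0.5617 0.1578 0.037 ]
[275.00003 231.00002] [0.5913 0.0074 0.037 ]
[278.07693 246.38463] [ 5.512e-01 -4.000e-04  3.700e-02]
[220.19229 257.96155] [0.5218 0.1493 0.037 ]
ctr [0.55622715 0.07837131 0.04      ]
[[-0.006  0.987 -0.158  0.444]
 [-1.    -0.005  0.005 -0.003]
 [ 0.004  0.158  0.987  1.303]
 [ 0.     0.     0.     1.   ]]
```

View pics/t0c.png

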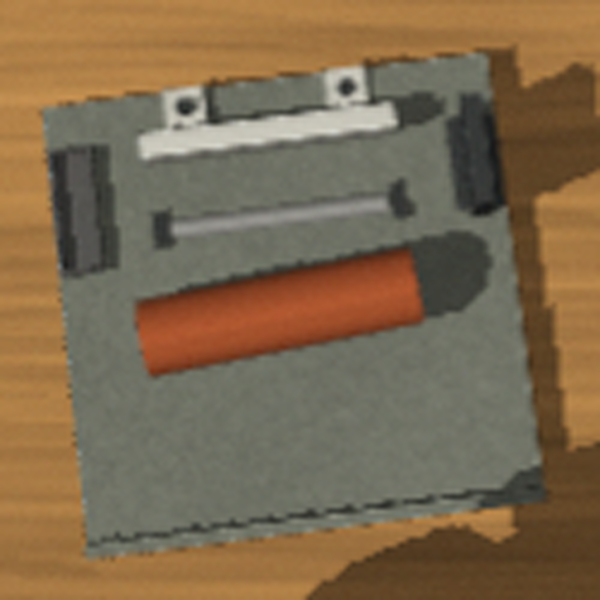

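The crop confirms that the pipe is skewed about 5° to the jig, the end plate is on the -y (right) side and the tray is on the left. I'm moving over the jig with the fingers closing for a near look.

Emit:
{"api": "arm_command", "payload": {"targets": [{"delta_pos": [-0.031, -0.023, 0], "spin": 0}, {"delta_pos": [-0.031, -0.023, 0], "spin": 0}, {"delta_pos": [-0.031, -0.023, 0], "spin": 0}, {"delta_pos": [-0.031, -0.023, 0], "spin": 0}, {"delta_pos": [-0.031, -0.023, 0], "spin": 0}], "fingers": 0}}

```text
time: 0.52
tcp_pos: [0.2615, 0.3792, 0.2309]
tool_rot: [0.129, 0.992, -0.0, -0.0]
wrist_force: [1.2, 0.5, -0.6]
gripper_width: 0.301
gripper_force: 0.0
```

Emit:
{"api": "arm_command", "payload": {"targets": [{"delta_pos": [-0.031, -0.023, 0], "spin": 0}, {"delta_pos": [-0.031, -0.023, 0], "spin": 0}, {"delta_pos": [-0.031, -0.023, 0], "spin": 0}, {"delta_pos": [-0.031, -0.023, 0], "spin": 0}, {"delta_pos": [-0.031, -0.023, 0], "spin": 0}]}}

```text
time: 0.93
tcp_pos: [0.3821, 0.2283, 0.2312]
tool_rot: [0.129, 0.992, -0.0, -0.0]
wrist_force: [1.1, 0.6, -0.8]
gripper_width: 0.001
gripper_force: 0.0
```

Emit:
{"api": "arm_command", "payload": {"targets": [{"delta_pos": [-0.031, -0.023, 0], "spin": 0}, {"delta_pos": [-0.031, -0.023, 0], "spin": 0}, {"delta_pos": [-0.031, -0.023, 0], "spin": 0}, {"delta_pos": [-0.031, -0.023, 0], "spin": 0}, {"delta_pos": [-0.031, -0.023, 0], "spin": 0}]}}

```text
time: 1.35
tcp_pos: [0.5026, 0.0774, 0.231]
tool_rot: [0.129, 0.992, 0.0, -0.0]
wrist_force: [0.0, 0.5, -0.0]
gripper_width: -0.001
gripper_force: 0.0
```

Emit:
{"api": "arm_command", "payload": {"targets": [{"delta_pos": [0, 0, 0], "spin": -7}, {"delta_pos": [0, 0, 0], "spin": -7}, {"delta_pos": [0, 0, 0], "spin": -7}, {"delta_pos": [0, 0, 0], "spin": 0}, {"delta_pos": [0, 0, 0], "spin": 0}]}}

```text
time: 1.77
tcp_pos: [0.5017, 0.0791, 0.2309]
tool_rot: [-0.052, 0.999, 0.0, -0.0]
wrist_force: [-0.1, -0.2, 0.6]
gripper_width: 0.004
gripper_force: 0.0
```

```bash
python3 - <<'E'
from h import *
s=readout.get_state(); print(s['time'],s['tcp_pos'],s['tool_rot'],s['wrist_force'],s['gripper_width'])
im,c=cap('wrist','w1'); print(np.array(c['pose']).round(3))
print('tip px',proj(c,s['tcp_pos']))
E
```

```text
1.7667 [0.50169991 0.07911341 0.2309461 ] [-5.22230813e-02  9.98635365e-01  1.93340862e-05 -3.97123722e-04] [-0.12817618 -0.19253741  0.61883242] 0.004348757226935162
[[-0.105 -0.956 -0.276  0.432]
 [ 0.994 -0.1   -0.03   0.072]
 [ 0.001 -0.277  0.961  0.374]
 [ 0.     0.     0.     1.   ]]
tip px [278.39863405 274.10635393]
```

View pics/w1.png

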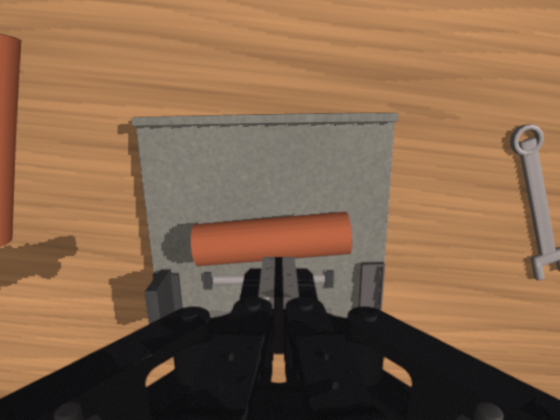

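The wrist view (image up is toward the robot) shows the lip at (133,118)–(397,114), the pipe at (192–351, 213–265), the bar at row 280, the end plate at (163,300) and the closed tips at (262–297, 262).

```bash
cat >> h.py <<'E'
J0=np.array([0.563,0.0715]); YAW=np.radians(6.3)
def toj(p):
    c,s=np.cos(YAW),np.sin(YAW); d=np.array(p)[:2]-J0; return np.array([c*d[0]+s*d[1],-s*d[0]+c*d[1]])
def tow(q):
    c,s=np.cos(YAW),np.sin(YAW); return J0+np.array([c*q[0]-s*q[1],s*q[0]+c*q[1]])
def mask(im,box):
    hsv=cv2.cvtColor(im,cv2.COLOR_RGB2HSV); m=np.zeros(im.shape[:2],np.uint8); u0,v0,u1,v1=box
    m[v0:v1,u0:u1]=1
    m=(((hsv[...,0]<14)|(hsv[...,0]>170))&(hsv[...,1]>120)&(m>0)).astype(np.uint8)
    return cv2.morphologyEx(m,cv2.MORPH_OPEN,np.ones((3,3)))
def pipe(im,c,box):
    """top & bottom silhouettes: fit lines on edges; tangent-plane intersection at axis height z=.037"""
    m=mask(im,box); cols=np.where(m.any(0))[0]; ok=cols[6:-6]
    top=np.array([[u,np.where(m[:,u])[0].min()] for u in ok]); bot=np.array([[u,np.where(m[:,u])[0].max()+1] for u in ok])
    return cols.min(),cols.max()+1,top,bot
E
python3 - <<'E'
from h import *
im,c=load('w1')
print('f',210/np.tan(np.radians(float(c['fov_y']))/2),'k1',c['k1'])
a=onz(c,262,262,.231);b=onz(c,297,262,.231);print('tip width',np.linalg.norm(a-b))
L=onz(c,133,116,.026);R=onz(c,397,113,.026);print('lip outer top corners',L,R,np.linalg.norm(L-R),np.degrees(np.arctan2(-(R-L)[0],(R-L)[1])))
def side(f,box):
    im,c=load(f); l,r,t,b=pipe(im,c,box)
    ft=np.polyfit(*t.T,1) ; 
    from numpy.polynomial import polynomial
    res=[]
    for pts in (t,b):
        k=np.polyfit(pts[:,0],pts[:,1],1)
        for _ in range(3):
            e=abs(np.polyval(k,pts[:,0])-pts[:,1]); g=pts[e<max(1.2,np.percentile(e,60))]; k=np.polyfit(g[:,0],g[:,1],1)
        res.append(k)
    return c,l,r,res
for f,box in (('w1',(170,195,370,285)),('t0',(210,225,285,265))):
    c,l,r,(kt,kb)=side(f,box)
    print(f,l,r,kt,kb)
    # mean of silhouette rays at fixed col ~ axis ray; cast at axis height
    P=[onz(c,u,(np.polyval(kt,u)+np.polyval(kb,u))/2,.037) for u in (l,r)]
    d=P[1]-P[0]; print(P[0].round(4),P[1].round(4),'len',np.linalg.norm(d),'mid',((P[0]+P[1])/2).round(4),'jig',toj((P[0]+P[1])/2).round(4), 'ang',np.degrees(np.arctan(-d[0]/d[1])))
c=load('w1')[1]
for n,p in dict(barL=(205,281),barR=(331,279)).items(): q=onz(c,*p,.018); print(n,q.round(4),toj(q).round(4))
for n,p in dict(plateL=(147,290),plateTopR=(178,275)).items(): q=onz(c,*p,.066); print(n,q.round(4),toj(q).round(4))
c=load('t0')[1]; s=4.8
for n,p,z in (('fenceL',(139,160),.042),('fenceR',(397,125),.042),('barL',(172,228),.02),('barR',(392,204),.02),('plTL',(460,97),.066),('plBL',(484,213),.066),('plTR',(487,95),.066),('plBR',(506,207),.066)):
    q=onz(c,190+p[0]/s,180+p[1]/s,z); print(n,q.round(4),toj(q).round(4))
E
```

```text
f 361.4435073031719 k1 -0.04140574420476597
tip width 0.015030812875273402
lip outer top corners [ 0.45389318 -0.06297183  0.026     ] [0.42544665 0.18299176 0.026     ] 0.24760309063814437 6.597142184299532
w1 191 352 [-8.21186287e-02  2.40643410e+02] [-8.07751096e-02  2.81475298e+02]
[ 0.5737 -0.0009  0.037 ] [0.5431 0.157  0.037 ] len 0.16080631589495806 mid [0.5584 0.078  0.037 ] jig [-0.0039  0.007 ] ang 10.955326049609125
t0 218 278 [-2.02996092e-01  2.87158199e+02] [-2.00553626e-01  3.02741189e+02]
[0.54   0.1552 0.037 ] [ 5.707e-01 -3.000e-04  3.700e-02] len 0.158524150087843 mid [0.5553 0.0775 0.037 ] jig [-0.007   0.0068] ang 11.195035398732255
barL [0.6215 0.0117 0.018 ] [ 0.0516 -0.0659]
barR [0.6047 0.1478 0.018 ] [0.0499 0.0712]
plateL [ 0.6116 -0.0351  0.066 ] [ 0.0366 -0.1112]
plateTopR [ 0.5925 -0.0058  0.066 ] [ 0.0209 -0.0801]
fenceL [0.6377 0.1534 0.042 ] [0.0833 0.0732]
fenceR [0.6563 0.0131 0.042 ] [ 0.0863 -0.0683]
barL [0.6032 0.1374 0.02  ] [0.0472 0.0611]
barR [0.6159 0.0163 0.02  ] [ 0.0465 -0.0607]
plTL [ 0.6673 -0.0209  0.066 ] [ 0.0935 -0.1033]
plBL [ 0.6047 -0.0332  0.066 ] [ 0.0299 -0.1086]
plTR [ 0.6683 -0.0354  0.066 ] [ 0.0929 -0.1178]
plBR [ 0.6078 -0.0449  0.066 ] [ 0.0318 -0.1206]
```

Emit:
{"api": "arm_command", "payload": {"targets": [{"delta_pos": [-0.0085, 0.0045, 0.033], "spin": -0.6}, {"delta_pos": [-0.0085, 0.0045, 0.033], "spin": 0}, {"delta_pos": [-0.0085, 0.0045, 0.033], "spin": 0}, {"delta_pos": [-0.0085, 0.0045, 0.033], "spin": 0}, {"delta_pos": [-0.0085, 0.0045, 0.033], "spin": 0}]}}

```text
time: 2.23
tcp_pos: [0.5418, 0.1071, 0.065]
tool_rot: [-0.058, 0.998, -0.0, 0.0]
wrist_force: [1.2, -0.2, -1.4]
gripper_width: 0.001
gripper_force: 0.0
```

Emit:
{"api": "arm_command", "payload": {"targets": [{"delta_pos": [0, 0, 0.002], "spin": 0}, {"delta_pos": [0, 0, 0.002], "spin": 0}, {"delta_pos": [0, 0, 0.001], "spin": 0}, {"delta_pos": [0, 0, 0.001], "spin": 0}, {"delta_pos": [0, 0, 0], "spin": 0}]}}

```text
time: 2.65
tcp_pos: [0.5419, 0.1064, 0.0611]
tool_rot: [-0.059, 0.998, -0.0, 0.001]
wrist_force: [1.5, -0.1, -0.4]
gripper_width: 0.002
gripper_force: 0.0
```

Emit:
{"api": "arm_command", "payload": {"targets": [{"delta_pos": [0, 0, 0.0005], "spin": 0}, {"delta_pos": [0, 0, 0.0005], "spin": 0}, {"delta_pos": [0, 0, 0.0005], "spin": 0}, {"delta_pos": [0, 0, 0.0005], "spin": 0}, {"delta_pos": [0, 0, 0], "spin": 0}]}}

```text
time: 3.07
tcp_pos: [0.5429, 0.1066, 0.0596]
tool_rot: [-0.059, 0.998, 0.0, 0.001]
wrist_force: [-0.9, 0.1, 5.3]
gripper_width: -0.001
gripper_force: 2.9
```

Emit:
{"api": "arm_command", "payload": {"targets": [{"delta_pos": [0, 0, 0.0003], "spin": 0}, {"delta_pos": [0, 0, 0], "spin": 0}, {"delta_pos": [0, 0, 0], "spin": 0}, {"delta_pos": [0, 0, 0], "spin": 0}, {"delta_pos": [0, 0, 0], "spin": 0}]}}

```text
time: 3.48
tcp_pos: [0.5432, 0.1066, 0.0596]
tool_rot: [-0.059, 0.998, 0.0, 0.002]
wrist_force: [-0.6, 0.6, 7.6]
gripper_width: 0.001
gripper_force: 3.7
```

Emit:
{"api": "arm_command", "payload": {"targets": [{"delta_pos": [-0.001, 0, 0], "spin": 0}, {"delta_pos": [-0.002, 0, 0], "spin": 0}, {"delta_pos": [-0.002, 0, 0], "spin": 0}, {"delta_pos": [-0.002, 0, 0], "spin": 0}, {"delta_pos": [-0.002, 0, 0], "spin": 0}]}}

```text
time: 3.9
tcp_pos: [0.552, 0.1083, 0.0596]
tool_rot: [-0.059, 0.998, 0.001, 0.002]
wrist_force: [-1.4, 2.3, 8.2]
gripper_width: 0.001
gripper_force: 3.9
```

```bash
sed -i 's/J0=.*/J0=np.array([0.5625,0.073]); YAW=np.radians(6.6)/' h.py && cat >> h.py <<'E'
def look(f,box=(200,195,290,275),z=.037,n='top'):
    im,c=cap(n,f); m=mask(im,box)
    r=cv2.minAreaRect(cv2.findNonZero(m)); b=cv2.boxPoints(r); b=b[np.argsort(b[:,0])]
    P=[toj(onz(c,*(b[i]+b[i+1])/2,z)) for i in (0,2)]
    d=P[1]-P[0]; print(f,'px',np.round(r[0],1),'ends',np.round(P,4).tolist(),'mid',((P[0]+P[1])/2).round(4),'skew',np.degrees(np.arctan(-d[0]/d[1])).round(1),'area',m.sum())
    s=readout.get_state(); print('tcp jig',toj(s['tcp_pos']).round(4),s['tcp_pos'][2].round(4),'F',s['wrist_force'].round(1),s['time'])
E
python3 -c "
from h import *
look('t2')"
```

```text
t2 px [260.5 240.3] ends [[-0.0018, 0.0134], [0.0047, -0.0697]] mid [ 0.0015 -0.0282] skew 4.5 area 355
tcp jig [-0.0059  0.0363] 0.0596 F [0.1 2.5 7.2] 3.95
```

Emit:
{"api": "arm_command", "payload": {"targets": [{"delta_pos": [-0.002, 0, 0], "spin": 0}, {"delta_pos": [-0.002, 0, 0], "spin": 0}, {"delta_pos": [-0.002, 0, 0], "spin": 0}, {"delta_pos": [-0.002, 0, 0], "spin": 0}, {"delta_pos": [-0.002, 0, 0], "spin": 0}]}}

```text
time: 4.37
tcp_pos: [0.5618, 0.1101, 0.0596]
tool_rot: [-0.059, 0.998, 0.002, 0.002]
wrist_force: [-0.8, 3.7, 8.2]
gripper_width: -0.005
gripper_force: 4.1
```

Emit:
{"api": "arm_command", "payload": {"targets": [{"delta_pos": [-0.002, 0, 0], "spin": 0}, {"delta_pos": [-0.002, 0, 0], "spin": 0}, {"delta_pos": [-0.002, 0, 0], "spin": 0}, {"delta_pos": [-0.002, 0, 0], "spin": 0}, {"delta_pos": [-0.002, 0, 0], "spin": 0}]}}

```text
time: 4.78
tcp_pos: [0.5715, 0.1119, 0.0596]
tool_rot: [-0.06, 0.998, 0.002, 0.001]
wrist_force: [-0.6, 5.8, 7.9]
gripper_width: 0.005
gripper_force: 3.9
```

```bash
python3 -c "
from h import *
look('t3')
"
```

```text
t3 px [257.7 236.9] ends [[0.0075, 0.0254], [0.015, -0.0694]] mid [ 0.0112 -0.022 ] skew 4.5 area 435
tcp jig [0.0139 0.0375] 0.0596 F [-0.2  5.6  8.5] 4.8333
```

Emit:
{"api": "arm_command", "payload": {"targets": [{"delta_pos": [0, 0, -0.004], "spin": 0}, {"delta_pos": [0, 0, -0.004], "spin": 0}, {"delta_pos": [0.005, 0, 0], "spin": 0}, {"delta_pos": [0.006, 0, 0], "spin": 0}, {"delta_pos": [0.005, 0, 0], "spin": 0}]}}

```text
time: 5.25
tcp_pos: [0.5532, 0.1077, 0.0657]
tool_rot: [-0.059, 0.998, -0.0, -0.001]
wrist_force: [-0.2, 0.9, 0.1]
gripper_width: -0.001
gripper_force: 0.0
```

```bash
python3 -c "
from h import *
look('t4')
"
```

```text
t4 px [261.6 236.2] ends [[0.0093, 0.0038], [0.0143, -0.0686]] mid [ 0.0118 -0.0324] skew 4.0 area 328
tcp jig [-0.0065  0.0356] 0.0655 F [-1.5 -0.  -0.4] 5.3
```

Emit:
{"api": "arm_command", "payload": {"targets": [{"delta_pos": [-0.005, 0, 0], "spin": 0}, {"delta_pos": [0, 0, 0.003], "spin": 0}, {"delta_pos": [0, 0, 0.003], "spin": 0}, {"delta_pos": [0, 0, 0.001], "spin": 0}, {"delta_pos": [0, 0, 0.0007], "spin": 0}]}}

```text
time: 5.72
tcp_pos: [0.5614, 0.1088, 0.0595]
tool_rot: [-0.059, 0.998, 0.0, 0.002]
wrist_force: [-0.2, 0.6, 14.2]
gripper_width: -0.001
gripper_force: 6.5
```

Emit:
{"api": "arm_command", "payload": {"targets": [{"delta_pos": [0, 0, 0.0003], "spin": 0}, {"delta_pos": [0, 0, 0], "spin": 0}, {"delta_pos": [0, 0, 0], "spin": 0}, {"delta_pos": [-0.001, 0, 0], "spin": 0}, {"delta_pos": [-0.002, 0, 0], "spin": 0}]}}

```text
time: 6.13
tcp_pos: [0.5644, 0.1093, 0.0595]
tool_rot: [-0.059, 0.998, 0.0, 0.002]
wrist_force: [-0.5, 1.0, 10.5]
gripper_width: -0.001
gripper_force: 5.0
```

Emit:
{"api": "arm_command", "payload": {"targets": [{"delta_pos": [-0.002, 0, 0], "spin": 0}, {"delta_pos": [-0.0025, 0, 0], "spin": 0}, {"delta_pos": [-0.0025, 0, 0], "spin": 0}, {"delta_pos": [-0.0025, 0, 0], "spin": 0}, {"delta_pos": [-0.0025, 0, 0], "spin": 0}]}}

```text
time: 6.55
tcp_pos: [0.5763, 0.1116, 0.0596]
tool_rot: [-0.059, 0.998, 0.001, 0.002]
wrist_force: [-0.7, 2.9, 11.4]
gripper_width: -0.001
gripper_force: 5.3
```

Emit:
{"api": "arm_command", "payload": {"targets": [{"delta_pos": [-0.0025, 0, 0], "spin": 0}, {"delta_pos": [-0.0025, 0, 0], "spin": 0}, {"delta_pos": [-0.0025, 0, 0], "spin": 0}, {"delta_pos": [-0.002, 0, 0], "spin": 0}, {"delta_pos": [-0.001, 0, 0], "spin": 0}]}}

```text
time: 6.97
tcp_pos: [0.5866, 0.1135, 0.0594]
tool_rot: [-0.06, 0.998, 0.002, 0.002]
wrist_force: [-1.6, 5.6, 9.1]
gripper_width: 0.002
gripper_force: 4.7
```

```bash
python3 -c "
from h import *
look('t5')
"
```

```text
t5 px [256.7 232. ] ends [[0.0209, 0.026], [0.0276, -0.068]] mid [ 0.0243 -0.021 ] skew 4.1 area 454
tcp jig [0.0288 0.0374] 0.0594 F [-0.1  5.4  9.3] 7.0167
```

Emit:
{"api": "arm_command", "payload": {"targets": [{"delta_pos": [0, 0, -0.004], "spin": 0}, {"delta_pos": [0, 0, -0.004], "spin": 0}, {"delta_pos": [0.006, 0.008, 0], "spin": 0}, {"delta_pos": [0.006, 0.008, 0], "spin": 0}, {"delta_pos": [0.005, 0.009, 0], "spin": 0}]}}

```text
time: 7.43
tcp_pos: [0.5634, 0.1349, 0.0655]
tool_rot: [-0.059, 0.998, -0.0, -0.001]
wrist_force: [-0.7, -0.2, -0.9]
gripper_width: -0.003
gripper_force: 0.0
```

Emit:
{"api": "arm_command", "payload": {"targets": [{"delta_pos": [0, 0, 0], "spin": 0}, {"delta_pos": [0, 0, 0.003], "spin": 0}, {"delta_pos": [0, 0, 0.003], "spin": 0}, {"delta_pos": [0, 0, 0.001], "spin": 0}, {"delta_pos": [0, 0, 0.0005], "spin": 0}]}}

```text
time: 7.85
tcp_pos: [0.5666, 0.1349, 0.0595]
tool_rot: [-0.059, 0.998, 0.001, 0.002]
wrist_force: [-0.3, 2.7, 9.8]
gripper_width: 0.003
gripper_force: 5.1
```

Emit:
{"api": "arm_command", "payload": {"targets": [{"delta_pos": [0, 0, 0], "spin": 0}, {"delta_pos": [0, 0, 0], "spin": 0}, {"delta_pos": [0, 0, 0], "spin": 0}, {"delta_pos": [0, 0, 0], "spin": 0}, {"delta_pos": [0, 0, 0], "spin": 0}]}}

```text
time: 8.27
tcp_pos: [0.5666, 0.1349, 0.0596]
tool_rot: [-0.059, 0.998, 0.001, 0.002]
wrist_force: [-0.1, 1.5, 7.4]
gripper_width: 0.002
gripper_force: 3.6
```

```bash
python3 -c "
from h import *
look('t6')
"
```

```text
t6 px [252.9 232.7] ends [[0.019, 0.0454], [0.0279, -0.0674]] mid [ 0.0235 -0.011 ] skew 4.5 area 498
tcp jig [0.0112 0.061 ] 0.0596 F [0.1 1.8 7.2] 8.3167
```

Contact is at y=+61 mm. I'll roll gently into the bar.

Emit:
{"api": "arm_command", "payload": {"targets": [{"delta_pos": [-0.001, 0, 0], "spin": 0}, {"delta_pos": [-0.002, 0, 0], "spin": 0}, {"delta_pos": [-0.002, 0, 0], "spin": 0}, {"delta_pos": [-0.002, 0, 0], "spin": 0}, {"delta_pos": [-0.002, 0, 0], "spin": 0}]}}

```text
time: 8.73
tcp_pos: [0.5754, 0.1365, 0.0596]
tool_rot: [-0.059, 0.998, 0.001, 0.001]
wrist_force: [-1.2, 3.6, 7.4]
gripper_width: -0.0
gripper_force: 3.8
```

Emit:
{"api": "arm_command", "payload": {"targets": [{"delta_pos": [-0.002, 0, 0], "spin": 0}, {"delta_pos": [-0.002, 0, 0], "spin": 0}, {"delta_pos": [-0.002, 0, 0], "spin": 0}, {"delta_pos": [-0.002, 0, 0], "spin": 0}, {"delta_pos": [-0.002, 0, 0], "spin": 0}]}}

```text
time: 9.15
tcp_pos: [0.5849, 0.1384, 0.0596]
tool_rot: [-0.059, 0.998, 0.002, 0.001]
wrist_force: [-1.8, 5.4, 8.7]
gripper_width: 0.001
gripper_force: 4.4
```

```bash
python3 -c "
from h import *
look('t7')
"
```

```text
t7 px [250.2 229.6] ends [[0.0278, 0.0573], [0.037, -0.0672]] mid [ 0.0324 -0.005 ] skew 4.2 area 583
tcp jig [0.0301 0.0623] 0.0596 F [-1.6  5.3  8.1] 9.2
```

Emit:
{"api": "arm_command", "payload": {"targets": [{"delta_pos": [-0.002, 0, 0], "spin": 0}, {"delta_pos": [-0.002, 0, 0], "spin": 0}, {"delta_pos": [-0.002, 0, 0], "spin": 0}, {"delta_pos": [-0.002, 0, 0], "spin": 0}, {"delta_pos": [-0.001, 0, 0], "spin": 0}]}}

```text
time: 9.62
tcp_pos: [0.5939, 0.1398, 0.0596]
tool_rot: [-0.059, 0.998, 0.002, 0.001]
wrist_force: [-2.3, 5.5, 8.6]
gripper_width: -0.004
gripper_force: 4.3
```

```bash
python3 -c "
from h import *
look('t8')
"
```

```text
t8 px [249.6 228.1] ends [[0.0322, 0.0597], [0.0409, -0.067]] mid [ 0.0365 -0.0037] skew 3.9 area 631
tcp jig [0.039  0.0628] 0.0596 F [-1.1  6.7 10.2] 9.6667
```

Emit:
{"api": "arm_command", "payload": {"targets": [{"delta_pos": [-0.002, 0, 0], "spin": 0}, {"delta_pos": [-0.002, 0, 0], "spin": 0}, {"delta_pos": [0, 0, -0.004], "spin": 0}, {"delta_pos": [0, 0, -0.004], "spin": 0}, {"delta_pos": [0.02, 0, 0], "spin": 0}]}}

```text
time: 10.08
tcp_pos: [0.5809, 0.1355, 0.0675]
tool_rot: [-0.059, 0.998, -0.0, 0.003]
wrist_force: [0.6, -0.8, 1.1]
gripper_width: 0.002
gripper_force: 0.0
```

```bash
python3 -c "
from h import *
look('t9')
"
```

```text
t9 px [250.4 235.2] ends [[0.0137, 0.0615], [0.0222, -0.0689]] mid [ 0.0179 -0.0037] skew 3.7 area 687
tcp jig [0.0182 0.0603] 0.0661 F [-5.9 -1.4 -1.9] 10.1333
```

Emit:
{"api": "arm_command", "payload": {"targets": [{"delta_pos": [0, 0, 0], "spin": 6.6}, {"delta_pos": [0, 0, 0], "spin": 6.6}, {"delta_pos": [0, 0, 0], "spin": 6.6}, {"delta_pos": [0, 0, 0], "spin": 6.6}, {"delta_pos": [0, 0, 0], "spin": 6.6}]}}

```text
time: 10.55
tcp_pos: [0.5767, 0.1353, 0.0663]
tool_rot: [0.23, 0.973, -0.0, -0.0]
wrist_force: [0.1, 0.0, 0.4]
gripper_width: 0.003
gripper_force: 0.0
```

```bash
python3 -c "
from h import *
look('t10')
"
```

```text
t10 px [250.8 247.9] ends [[-0.0197, 0.0687], [-0.0105, -0.071]] mid [-0.0151 -0.0011] skew 3.8 area 807
tcp jig [0.0213 0.0602] 0.0662 F [ 0.1 -0.6 -0. ] 10.6
```

Emit:
{"api": "arm_command", "payload": {"targets": [{"delta_pos": [0, 0, -0.01], "spin": -6.6}, {"delta_pos": [0, 0, -0.01], "spin": -6.6}, {"delta_pos": [0, 0, 0], "spin": -6.6}, {"delta_pos": [0, 0, 0], "spin": -6.6}, {"delta_pos": [0, 0, 0], "spin": -6.6}]}}

```text
time: 11.02
tcp_pos: [0.5769, 0.1354, 0.0865]
tool_rot: [-0.063, 0.998, -0.0, -0.0]
wrist_force: [0.0, -0.3, -0.4]
gripper_width: -0.001
gripper_force: 0.0
```

```bash
python3 -c "
from h import *
look('t11',(200,195,290,290))
"
```

```text
t11 px [250.5 249.9] ends [[-0.0251, 0.0718], [-0.0154, -0.0713]] mid [-0.0203  0.0003] skew 3.9 area 866
tcp jig [0.0214 0.0603] 0.0864 F [-0.5  0.4 -0.8] 11.0667
```

Emit:
{"api": "arm_command", "payload": {"targets": [{"delta_pos": [0.018, -0.01, 0], "spin": 0}, {"delta_pos": [0.018, -0.01, 0], "spin": 0}, {"delta_pos": [0.018, -0.01, 0], "spin": 0}, {"delta_pos": [0, 0, 0.01], "spin": 6.6}, {"delta_pos": [0, 0, 0.01], "spin": 6.6}]}}

```text
time: 11.48
tcp_pos: [0.5262, 0.0988, 0.0667]
tool_rot: [0.06, 0.998, -0.0, 0.0]
wrist_force: [0.6, -0.7, 0.9]
gripper_width: -0.002
gripper_force: 0.0
```

Emit:
{"api": "arm_command", "payload": {"targets": [{"delta_pos": [0, 0, 0], "spin": 6.6}, {"delta_pos": [0, 0, 0], "spin": 6.6}, {"delta_pos": [0, 0, 0], "spin": 6.6}, {"delta_pos": [0, 0, 0], "spin": 0}, {"delta_pos": [0, 0, 0], "spin": 0}]}}

```text
time: 11.9
tcp_pos: [0.5267, 0.0994, 0.0664]
tool_rot: [0.226, 0.974, -0.0, -0.0]
wrist_force: [0.3, -0.5, 0.2]
gripper_width: 0.001
gripper_force: 0.0
```

```bash
python3 -c "
from h import *
look('t12',(200,195,290,290))
"
```

```text
t12 px [263.8 247.4] ends [[-0.0203, 0.0015], [-0.0155, -0.0708]] mid [-0.0179 -0.0347] skew 3.8 area 422
tcp jig [-0.0324  0.0304] 0.0664 F [0.  0.1 0.2] 11.95
```

Emit:
{"api": "arm_command", "payload": {"targets": [{"delta_pos": [0, 0, 0.004], "spin": 0}, {"delta_pos": [0, 0, 0.002], "spin": 0}, {"delta_pos": [0, 0, 0.001], "spin": 0}, {"delta_pos": [0, 0, 0.0008], "spin": 0}, {"delta_pos": [0, 0, 0], "spin": 0}]}}

```text
time: 12.37
tcp_pos: [0.5278, 0.0998, 0.0594]
tool_rot: [0.227, 0.974, 0.0, 0.001]
wrist_force: [-0.1, 0.2, 4.5]
gripper_width: 0.001
gripper_force: 2.5
```

Emit:
{"api": "arm_command", "payload": {"targets": [{"delta_pos": [0, 0, 0], "spin": 0}, {"delta_pos": [-0.001, 0.0007, 0], "spin": 0}, {"delta_pos": [-0.0015, 0.001, 0], "spin": 0}, {"delta_pos": [-0.0025, 0.0016, 0], "spin": 0}, {"delta_pos": [-0.0025, 0.0016, 0], "spin": 0}]}}

```text
time: 12.78
tcp_pos: [0.5367, 0.1014, 0.0596]
tool_rot: [0.226, 0.974, 0.001, 0.001]
wrist_force: [-0.3, 1.9, 6.8]
gripper_width: 0.0
gripper_force: 3.3
```

```bash
python3 -c "
from h import *
look('t13',(200,195,290,290))
"
```

```text
t13 px [263.3 245.5] ends [[-0.0153, 0.0025], [-0.0105, -0.0705]] mid [-0.0129 -0.034 ] skew 3.8 area 420
tcp jig [-0.0216  0.0312] 0.0596 F [0.5 2.  4.4] 12.8333
```

Emit:
{"api": "arm_command", "payload": {"targets": [{"delta_pos": [-0.0027, 0.0017, 0], "spin": 0}, {"delta_pos": [-0.0027, 0.0017, 0], "spin": 0}, {"delta_pos": [-0.0027, 0.0017, 0], "spin": 0}, {"delta_pos": [-0.0027, 0.0017, 0], "spin": 0}, {"delta_pos": [-0.0027, 0.0017, 0], "spin": 0}]}}

```text
time: 13.25
tcp_pos: [0.5524, 0.1042, 0.0596]
tool_rot: [0.226, 0.974, 0.002, 0.0]
wrist_force: [-0.3, 4.6, 7.0]
gripper_width: 0.0
gripper_force: 3.4
```

Emit:
{"api": "arm_command", "payload": {"targets": [{"delta_pos": [-0.0027, 0.0017, 0], "spin": 0}, {"delta_pos": [-0.0027, 0.0017, 0], "spin": 0}, {"delta_pos": [-0.0027, 0.0017, 0], "spin": 0}, {"delta_pos": [-0.0018, 0.0012, 0], "spin": 0}, {"delta_pos": [-0.001, 0.0007, 0], "spin": 0}]}}

```text
time: 13.67
tcp_pos: [0.5653, 0.1054, 0.0594]
tool_rot: [0.226, 0.974, 0.002, 0.0]
wrist_force: [-0.4, 4.3, 4.7]
gripper_width: -0.001
gripper_force: 2.6
```

```bash
python3 -c "
from h import *
look('t14',(200,195,290,290))
"
```

```text
t14 px [262.6 240. ] ends [[-0.0006, 0.0025], [0.0038, -0.0699]] mid [ 0.0016 -0.0337] skew 3.5 area 371
tcp jig [0.0066 0.0318] 0.0594 F [-0.8  4.1  5.3] 13.7167
```

Emit:
{"api": "arm_command", "payload": {"targets": [{"delta_pos": [0, 0, -0.004], "spin": 0}, {"delta_pos": [0.0063, -0.0041, -0.002], "spin": 0}, {"delta_pos": [0.0063, -0.0041, 0], "spin": 0}, {"delta_pos": [0, 0, 0], "spin": 0}, {"delta_pos": [0, 0, 0.003], "spin": 0}]}}

```text
time: 14.13
tcp_pos: [0.5488, 0.1019, 0.0619]
tool_rot: [0.227, 0.974, -0.0, -0.0]
wrist_force: [0.7, -0.3, 0.2]
gripper_width: 0.002
gripper_force: 0.0
```

Emit:
{"api": "arm_command", "payload": {"targets": [{"delta_pos": [0, 0, 0.002], "spin": 0}, {"delta_pos": [0, 0, 0.0008], "spin": 0}, {"delta_pos": [0, 0, 0.0007], "spin": 0}, {"delta_pos": [0, 0, 0], "spin": 0}, {"delta_pos": [0, 0, 0], "spin": 0}]}}

```text
time: 14.55
tcp_pos: [0.5516, 0.1023, 0.0595]
tool_rot: [0.227, 0.974, 0.001, 0.002]
wrist_force: [-0.1, 1.2, 9.5]
gripper_width: -0.001
gripper_force: 4.4
```

```bash
python3 -c "
from h import *
look('t15',(200,195,290,290))
"
```

```text
t15 px [262.4 239.7] ends [[0.0001, 0.0028], [0.0045, -0.0694]] mid [ 0.0023 -0.0333] skew 3.5 area 411
tcp jig [-0.0075  0.0304] 0.0595 F [-0.1  0.8  8.6] 14.6
```

Emit:
{"api": "arm_command", "payload": {"targets": [{"delta_pos": [-0.0015, 0.001, 0], "spin": 0}, {"delta_pos": [-0.0025, 0.0016, 0], "spin": 0}, {"delta_pos": [-0.0028, 0.0018, 0], "spin": 0}, {"delta_pos": [-0.0028, 0.0018, 0], "spin": 0}, {"delta_pos": [-0.0028, 0.0018, 0], "spin": 0}]}}

```text
time: 15.02
tcp_pos: [0.566, 0.1049, 0.0596]
tool_rot: [0.227, 0.974, 0.002, 0.001]
wrist_force: [-1.2, 2.7, 10.0]
gripper_width: 0.002
gripper_force: 4.8
```

Emit:
{"api": "arm_command", "payload": {"targets": [{"delta_pos": [-0.0028, 0.0018, 0], "spin": 0}, {"delta_pos": [-0.0028, 0.0018, 0], "spin": 0}, {"delta_pos": [-0.0028, 0.0018, 0], "spin": 0}, {"delta_pos": [-0.0025, 0.0016, 0], "spin": 0}, {"delta_pos": [-0.0015, 0.001, 0], "spin": 0}]}}

```text
time: 15.43
tcp_pos: [0.5805, 0.1073, 0.0593]
tool_rot: [0.226, 0.974, 0.002, 0.001]
wrist_force: [-0.7, 5.0, 7.3]
gripper_width: -0.002
gripper_force: 3.9
```

Emit:
{"api": "arm_command", "payload": {"targets": [{"delta_pos": [-0.001, 0.0007, 0], "spin": 0}, {"delta_pos": [0, 0, 0], "spin": 0}, {"delta_pos": [0, 0, -0.004], "spin": 0}, {"delta_pos": [0, 0, -0.002], "spin": 0}, {"delta_pos": [0, 0, 0], "spin": 0}]}}

```text
time: 15.85
tcp_pos: [0.5802, 0.1054, 0.0643]
tool_rot: [0.227, 0.974, -0.0, 0.0]
wrist_force: [-0.2, -0.5, -0.5]
gripper_width: 0.001
gripper_force: 0.0
```

```bash
python3 -c "
from h import *
look('t16',(200,195,290,290))
"
```

```text
t16 px [259.  234.8] ends [[0.0135, 0.0169], [0.0187, -0.0688]] mid [ 0.0161 -0.0259] skew 3.5 area 361
tcp jig [0.0211 0.0302] 0.0641 F [-0.1 -0.   1.1] 15.9
```

Emit:
{"api": "arm_command", "payload": {"targets": [{"delta_pos": [0.0065, -0.0042, 0], "spin": 0}, {"delta_pos": [0.0065, -0.0042, 0], "spin": 0}, {"delta_pos": [0, 0, 0.003], "spin": 0}, {"delta_pos": [0, 0, 0.002], "spin": 0}, {"delta_pos": [0, 0, 0.0006], "spin": 0}]}}

```text
time: 16.32
tcp_pos: [0.5657, 0.1042, 0.0595]
tool_rot: [0.227, 0.974, 0.001, 0.001]
wrist_force: [0.0, 1.8, 8.5]
gripper_width: -0.003
gripper_force: 4.2
```

Emit:
{"api": "arm_command", "payload": {"targets": [{"delta_pos": [0, 0, 0.0004], "spin": 0}, {"delta_pos": [0, 0, 0], "spin": 0}, {"delta_pos": [-0.0015, 0.001, 0], "spin": 0}, {"delta_pos": [-0.0025, 0.0016, 0], "spin": 0}, {"delta_pos": [-0.0025, 0.0016, 0], "spin": 0}]}}

```text
time: 16.73
tcp_pos: [0.5739, 0.1056, 0.0596]
tool_rot: [0.227, 0.974, 0.001, 0.001]
wrist_force: [-0.6, 3.1, 8.2]
gripper_width: 0.003
gripper_force: 4.3
```

Emit:
{"api": "arm_command", "payload": {"targets": [{"delta_pos": [-0.0025, 0.0016, 0], "spin": 0}, {"delta_pos": [-0.0025, 0.0016, 0], "spin": 0}, {"delta_pos": [-0.0025, 0.0016, 0], "spin": 0}, {"delta_pos": [-0.0025, 0.0016, 0], "spin": 0}, {"delta_pos": [-0.0015, 0.001, 0], "spin": 0}]}}

```text
time: 17.15
tcp_pos: [0.5875, 0.108, 0.0596]
tool_rot: [0.226, 0.974, 0.002, 0.001]
wrist_force: [-0.2, 4.3, 8.4]
gripper_width: 0.001
gripper_force: 4.5
```

```bash
python3 -c "
from h import *
look('t17',(200,195,290,290))
"
```

```text
t17 px [260.8 229.4] ends [[0.0279, 0.0029], [0.0311, -0.0676]] mid [ 0.0295 -0.0323] skew 2.6 area 364
tcp jig [0.0292 0.0319] 0.0596 F [-0.4  4.9  7.9] 17.2
```

Emit:
{"api": "arm_command", "payload": {"targets": [{"delta_pos": [0, 0, -0.004], "spin": 0}, {"delta_pos": [0, 0, -0.002], "spin": 0}, {"delta_pos": [0.0015, -0.0105, 0], "spin": 0}, {"delta_pos": [0.0015, -0.0105, 0], "spin": 0}, {"delta_pos": [0, 0, 0], "spin": 0}]}}

```text
time: 17.62
tcp_pos: [0.5716, 0.0868, 0.0635]
tool_rot: [0.228, 0.974, -0.001, -0.001]
wrist_force: [-0.2, 0.4, -0.1]
gripper_width: -0.001
gripper_force: 0.0
```

```bash
python3 -c "
from h import *
look('t18',(200,195,290,290))
im,c=cap('wrist','w2'); print(proj(c,readout.get_state()['tcp_pos']))
"
```

```text
t18 px [264.8 228.9] ends [[0.029, -0.0179], [0.0301, -0.0679]] mid [ 0.0296 -0.0429] skew 1.3 area 280
tcp jig [0.0115 0.0133] 0.0637 F [0.7 0.8 0.4] 17.6667
[279.11389762 275.35442684]
```

View pics/w2.png

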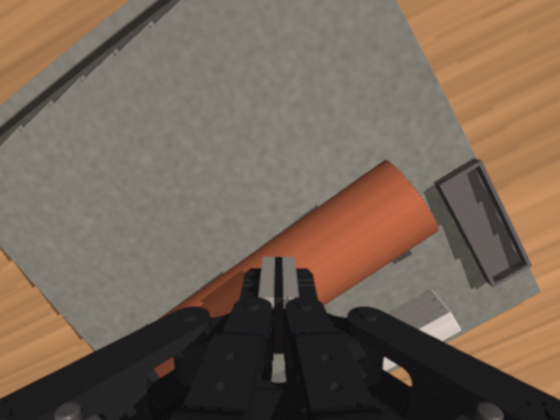

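The wrist view shows the tips over the pipe. The rear pipe edge runs (250,255)→(388,162), the +y end is at (388–438, 162–230), the tray is at right and the fence at (430,310).

```bash
cat >> h.py <<'E'
def edgeaxis(f,box,which='top'):
    im,c=load(f); m=mask(im,box); cols=np.where(m.any(0))[0]
    p=np.array([[u,(np.where(m[:,u])[0].min() if which=='top' else np.where(m[:,u])[0].max()+1)] for u in cols],float)
    vx,vy,x0,y0=cv2.fitLine(p.astype(np.float32),cv2.DIST_HUBER,0,.01,.01).ravel()
    o,d1=ray(c,x0-50*vx,y0-50*vy); _,d2=ray(c,x0+50*vx,y0+50*vy); n=np.cross(d1,d2); n/=np.linalg.norm(n)
    if n[0]<0: n=-n   # points +x
    a=np.cross(n,[0,0,1]); a/=np.linalg.norm(a); a*=np.sign(a[1])
    h=np.cross(a,[0,0,1]); h*=np.sign(h[0]) # horizontal, +x
    s=.021 if which=='top' else -.021
    q=np.array([*J0,.037]); t=(s-n@(q-o))/(n@h); q=q+t*h
    A=toj(q); d=toj(q+.1*a)-A; k=d[0]/d[1]
    print('axis x at y=0: %.4f'%(A[0]-A[1]*k),'skew %.1f'%np.degrees(np.arctan(-k)))
E
python3 -c "
from h import *
edgeaxis('w2',(300,150,384,225))
edgeaxis('w1',(210,195,340,245))
"
```

```text
axis x at y=0: 0.0278 skew 3.6
axis x at y=0: -0.0025 skew 4.3
```

Emit:
{"api": "arm_command", "payload": {"targets": [{"delta_pos": [-0.0017, 0.0011, 0.003], "spin": 0}, {"delta_pos": [0, 0, 0.002], "spin": 0}, {"delta_pos": [0, 0, 0.0008], "spin": 0}, {"delta_pos": [0, 0, 0.0006], "spin": 0}, {"delta_pos": [0, 0, 0], "spin": 0}]}}

```text
time: 18.13
tcp_pos: [0.5782, 0.0893, 0.0594]
tool_rot: [0.227, 0.974, 0.0, 0.002]
wrist_force: [-1.0, 0.8, 8.9]
gripper_width: 0.001
gripper_force: 4.6
```

```bash
python3 -c "
from h import *
look('t19',(200,195,290,290))
"
```

```text
t19 px [264.4 228.8] ends [[0.029, -0.0159], [0.0314, -0.0676]] mid [ 0.0302 -0.0417] skew 2.6 area 286
tcp jig [0.0174 0.0143] 0.0594 F [-0.  -1.1 10.1] 18.1833
```

Emit:
{"api": "arm_command", "payload": {"targets": [{"delta_pos": [-0.0015, 0.001, 0.0002], "spin": 0}, {"delta_pos": [-0.0025, 0.0016, 0.0002], "spin": 0}, {"delta_pos": [-0.0025, 0.0016, 0], "spin": 0}, {"delta_pos": [-0.0025, 0.0016, 0], "spin": 0}, {"delta_pos": [-0.0025, 0.0016, 0], "spin": 0}]}}

```text
time: 18.6
tcp_pos: [0.5918, 0.0916, 0.0595]
tool_rot: [0.226, 0.974, 0.001, 0.002]
wrist_force: [-1.7, 1.8, 12.7]
gripper_width: 0.003
gripper_force: 6.8
```

```bash
python3 -c "
from h import *
look('t20',(200,195,290,290))
"
```

```text
t20 px [264.  225.5] ends [[0.0419, -0.0159], [0.0357, -0.0676]] mid [ 0.0388 -0.0417] skew -6.9 area 269
tcp jig [0.0319 0.0152] 0.0596 F [-1.1  1.8 12.5] 18.65
```

Emit:
{"api": "arm_command", "payload": {"targets": [{"delta_pos": [-0.0028, 0.0018, 0], "spin": 0}, {"delta_pos": [-0.0028, 0.0018, 0], "spin": 0}, {"delta_pos": [-0.0028, 0.0018, 0], "spin": 0}, {"delta_pos": [-0.0028, 0.0018, 0], "spin": 0}, {"delta_pos": [-0.0028, 0.0018, 0], "spin": 0}]}}

```text
time: 19.07
tcp_pos: [0.6082, 0.0944, 0.0595]
tool_rot: [0.226, 0.974, 0.002, 0.002]
wrist_force: [-1.7, 4.1, 12.1]
gripper_width: 0.006
gripper_force: 5.9
```

```bash
python3 -c "
from h import *
look('t21',(200,195,290,290))
edgeaxis('t20',(261,200,290,250),'bot')
edgeaxis('t21',(261,200,290,250),'bot')
"
```

```text
t21 px [263.6 223.2] ends [[0.0433, -0.0158], [0.0465, -0.0672]] mid [ 0.0449 -0.0415] skew 3.5 area 244
tcp jig [0.0486 0.016 ] 0.0595 F [ 0.1  4.  11.1] 19.1167
axis x at y=0: 0.0020 skew -7.9
axis x at y=0: -0.0008 skew 3.4
```

Emit:
{"api": "arm_command", "payload": {"targets": [{"delta_pos": [-0.0029, 0.0019, 0], "spin": 0}, {"delta_pos": [-0.0034, 0.0022, 0], "spin": 0}, {"delta_pos": [-0.0037, 0.0024, 0], "spin": 0}, {"delta_pos": [-0.0037, 0.0024, -0.001], "spin": 0}, {"delta_pos": [-0.0037, 0.0024, -0.006], "spin": 0}]}}

```text
time: 19.53
tcp_pos: [0.6267, 0.0955, 0.0639]
tool_rot: [0.227, 0.974, -0.0, -0.0]
wrist_force: [0.5, 0.5, -0.3]
gripper_width: 0.0
gripper_force: 0.0
```

```bash
python3 -c "
from h import *
look('t22',(200,195,290,290))
"
```

```text
t22 px [259.9 220.2] ends [[0.0524, 0.0016], [0.0556, -0.0673]] mid [ 0.054  -0.0328] skew 2.7 area 262
tcp jig [0.0679 0.0145] 0.0654 F [ 1.5 -0.2  0.8] 19.5833
```

Emit:
{"api": "arm_command", "payload": {"targets": [{"delta_pos": [0, 0, -0.004], "spin": -6.6}, {"delta_pos": [0, 0, -0.004], "spin": -6.6}, {"delta_pos": [0.003, 0, 0], "spin": -6.6}, {"delta_pos": [0.003, 0, 0], "spin": -6.6}, {"delta_pos": [0.003, 0, 0], "spin": -6.6}]}}

```text
time: 20.0
tcp_pos: [0.6174, 0.0957, 0.072]
tool_rot: [-0.062, 0.998, -0.0, -0.0]
wrist_force: [0.2, -0.5, -0.3]
gripper_width: 0.004
gripper_force: 0.0
```

```bash
python3 -c "
from h import *
look('t23',(200,195,290,290))
cap('wrist','w3')
"
```

```text
t23 px [260.1 215.9] ends [[0.0649, -0.0031], [0.0652, -0.066]] mid [ 0.0651 -0.0346] skew 0.3 area 225
tcp jig [0.0564 0.0163] 0.0719 F [-1.  -0.2  0.8] 20.05
```

View pics/w3.png

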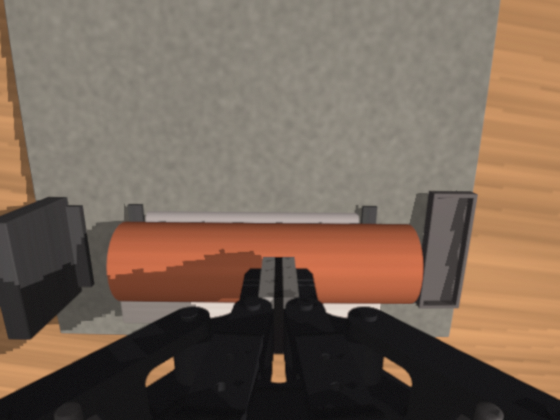

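The pipe now lies flush along the fence with the bar popped up behind it. The gap to the end plate at left is (90→110, 250). Next I press on top and slide it toward -y.

Emit:
{"api": "arm_command", "payload": {"targets": [{"delta_pos": [-0.003, 0, 0.004], "spin": 0}, {"delta_pos": [-0.003, 0, 0.004], "spin": 0}, {"delta_pos": [0, 0, 0.003], "spin": 0}, {"delta_pos": [0, 0, 0.002], "spin": 0}, {"delta_pos": [0, 0, 0.001], "spin": 0}]}}

```text
time: 20.52
tcp_pos: [0.6244, 0.0966, 0.0595]
tool_rot: [-0.059, 0.998, -0.0, 0.001]
wrist_force: [-4.8, -0.0, 15.5]
gripper_width: -0.0
gripper_force: 8.2
```

Emit:
{"api": "arm_command", "payload": {"targets": [{"delta_pos": [0, 0, 0.0005], "spin": 0}, {"delta_pos": [0, 0, 0.0005], "spin": 0}, {"delta_pos": [0, 0, 0], "spin": 0}, {"delta_pos": [0, 0, 0], "spin": 0}, {"delta_pos": [0, 0, 0], "spin": 0}]}}

```text
time: 20.93
tcp_pos: [0.6244, 0.0966, 0.0595]
tool_rot: [-0.059, 0.998, -0.0, 0.001]
wrist_force: [-4.2, -0.0, 15.5]
gripper_width: -0.004
gripper_force: 7.5
```

```bash
python3 -c "
from h import *
look('t24',(200,195,290,290))
"
```

```text
t24 px [260.2 215.9] ends [[0.0649, -0.0031], [0.0652, -0.0663]] mid [ 0.0651 -0.0347] skew 0.3 area 258
tcp jig [0.0642 0.0163] 0.0595 F [-4.1  0.6 14.7] 20.9833
```

Emit:
{"api": "arm_command", "payload": {"targets": [{"delta_pos": [0, -0.002, 0], "spin": 0}, {"delta_pos": [0, -0.003, 0], "spin": 0}, {"delta_pos": [0, -0.003, 0], "spin": 0}, {"delta_pos": [0, -0.003, 0], "spin": 0}, {"delta_pos": [0, -0.003, 0], "spin": 0}]}}

```text
time: 21.4
tcp_pos: [0.6271, 0.086, 0.0596]
tool_rot: [-0.06, 0.998, 0.003, 0.002]
wrist_force: [-1.0, 7.4, 10.4]
gripper_width: 0.005
gripper_force: 5.9
```

```bash
python3 -c "
from h import *
look('t25',(200,195,292,290))
"
```

```text
t25 px [263.5 215.5] ends [[0.0678, -0.0214], [0.0625, -0.0655]] mid [ 0.0651 -0.0435] skew -6.9 area 182
tcp jig [0.0657 0.0049] 0.0596 F [-1.6  6.4 12.1] 21.45
```

```bash
cat >> h.py <<'E'
def end(f,box=(250,200,300,240)):
    im,c=load(f); m=mask(im,box); v,u=np.where(m); k=u>=u.max()-1
    print(f,'umax',u.max(),'end y',toj(onz(c,u.max()+.5,v[k].mean(),.045)).round(4))
E
python3 -c "
from h import *
for i in (22,23,24,25): end('t%d'%i)
"
```

```text
t22 umax 273 end y [ 0.0468 -0.0677]
t23 umax 272 end y [ 0.0595 -0.0666]
t24 umax 272 end y [ 0.0598 -0.0666]
t25 umax 272 end y [ 0.0598 -0.0666]
```

```bash
python3 -c "
from h import *
im,c=load('w3')
for u,v,z in ((421,262,.037),(417,245,.05),(110,262,.037),(425,262,.024),(90,285,.016),(68,207,.066)): print(toj(onz(c,u,v,z)).round(4))
"
```

```text
[0.0656 0.0932]
[0.0508 0.0844]
[ 0.0677 -0.0744]
[0.0713 0.1012]
[ 0.0929 -0.0995]
[ 0.029  -0.0753]
```

Emit:
{"api": "arm_command", "payload": {"targets": [{"delta_pos": [0, 0, -0.005], "spin": 0}, {"delta_pos": [0, 0, -0.01], "spin": 0}, {"delta_pos": [0, 0.03, 0], "spin": 0}, {"delta_pos": [0, 0.03, 0], "spin": 0}, {"delta_pos": [0, 0, 0], "spin": 0}]}}

```text
time: 21.87
tcp_pos: [0.6175, 0.1464, 0.0728]
tool_rot: [-0.061, 0.998, 0.001, -0.0]
wrist_force: [-0.6, -0.6, 0.6]
gripper_width: 0.002
gripper_force: 0.0
```

Emit:
{"api": "arm_command", "payload": {"targets": [{"delta_pos": [-0.001, 0.016, 0], "spin": 0}, {"delta_pos": [0, 0.017, 0], "spin": 0}, {"delta_pos": [0, 0, 0], "spin": 0}, {"delta_pos": [0, 0, 0], "spin": 0}, {"delta_pos": [0, 0, 0], "spin": 0}]}}

```text
time: 22.28
tcp_pos: [0.6154, 0.1745, 0.0723]
tool_rot: [-0.059, 0.998, -0.0, -0.0]
wrist_force: [-0.1, -0.6, 0.1]
gripper_width: -0.002
gripper_force: 0.0
```

```bash
python3 -c "
from h import *
im,c=cap('wrist','w4'); s=readout.get_state(); print(toj(s['tcp_pos']),s['tcp_pos'][2])
for q in ((.064,.084),(.064,.09)):
  for z in (.058,.045): print(q,z,proj(c,[*tow(q),z]))
"
```

```text
[0.06424366 0.09451498] 0.07231631627989427
(0.064, 0.084) 0.058 [255.65063234 260.13782082]
(0.064, 0.084) 0.045 [257.18279287 249.68590744]
(0.064, 0.09) 0.058 [268.36327605 260.17905062]
(0.064, 0.09) 0.045 [269.03125285 249.7230516 ]
```

View pics/w4.png

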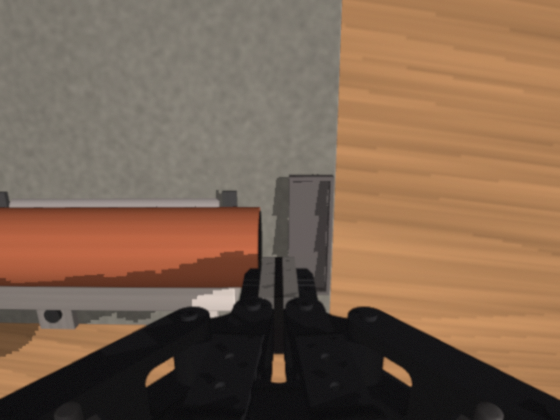

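The pipe's +y end is at column 261, so y ≈ +86 mm, and the tip's near face is at about +87 mm. I'll back off 7 mm before going down.

Emit:
{"api": "arm_command", "payload": {"targets": [{"delta_pos": [0, 0.007, 0], "spin": 0}, {"delta_pos": [0, 0, 0.008], "spin": 0}, {"delta_pos": [0, 0, 0.008], "spin": 0}, {"delta_pos": [0, 0, 0.008], "spin": 0}, {"delta_pos": [0, 0, 0.008], "spin": 0}]}}

```text
time: 22.75
tcp_pos: [0.6141, 0.1819, 0.039]
tool_rot: [-0.059, 0.998, -0.0, -0.001]
wrist_force: [-0.2, 0.7, 0.6]
gripper_width: 0.002
gripper_force: 0.0
```

Emit:
{"api": "arm_command", "payload": {"targets": [{"delta_pos": [0, 0, 0], "spin": 0}, {"delta_pos": [0, -0.003, 0], "spin": 0}, {"delta_pos": [0, -0.003, 0], "spin": 0}, {"delta_pos": [0, -0.003, 0], "spin": 0}, {"delta_pos": [0, -0.003, 0], "spin": 0}]}}

```text
time: 23.17
tcp_pos: [0.6163, 0.1701, 0.0408]
tool_rot: [-0.059, 0.998, 0.0, 0.0]
wrist_force: [-0.0, 0.9, -0.6]
gripper_width: 0.0
gripper_force: 0.5
```

Emit:
{"api": "arm_command", "payload": {"targets": [{"delta_pos": [0, -0.003, 0], "spin": 0}, {"delta_pos": [0, -0.003, 0], "spin": 0}, {"delta_pos": [0, -0.003, 0], "spin": 0}, {"delta_pos": [0, -0.003, 0], "spin": 0}, {"delta_pos": [0, 0, 0], "spin": 0}]}}

```text
time: 23.58
tcp_pos: [0.6177, 0.1576, 0.0406]
tool_rot: [-0.059, 0.998, -0.0, 0.0]
wrist_force: [-0.9, -0.8, -1.4]
gripper_width: -0.002
gripper_force: 0.0
```

```bash
python3 -c "
from h import *
look('t26',(200,195,297,290)); end('t26')
"
```

```text
t26 px [251.3 217.2] ends [[0.0634, 0.065], [0.0655, -0.0874]] mid [ 0.0644 -0.0112] skew 0.8 area 769
tcp jig [0.0645 0.0778] 0.0405 F [ 0.1 -0.5 -0.1] 23.6333
t26 umax 280 end y [ 0.0599 -0.0876]
```

Emit:
{"api": "arm_command", "payload": {"targets": [{"delta_pos": [0, -0.003, 0], "spin": 0}, {"delta_pos": [0, -0.003, 0], "spin": 0}, {"delta_pos": [0, -0.003, 0], "spin": 0}, {"delta_pos": [0, -0.002, 0], "spin": 0}, {"delta_pos": [0, -0.001, 0], "spin": 0}]}}

```text
time: 24.05
tcp_pos: [0.619, 0.1462, 0.0405]
tool_rot: [-0.059, 0.998, 0.0, 0.0]
wrist_force: [-1.1, 2.0, 1.7]
gripper_width: 0.002
gripper_force: 1.2
```

Emit:
{"api": "arm_command", "payload": {"targets": [{"delta_pos": [0, -0.001, 0], "spin": 0}, {"delta_pos": [0, -0.001, 0], "spin": 0}, {"delta_pos": [0, -0.001, 0], "spin": 0}, {"delta_pos": [0, -0.001, 0], "spin": 0}, {"delta_pos": [0, 0, 0], "spin": 0}]}}

```text
time: 24.47
tcp_pos: [0.6194, 0.1424, 0.0405]
tool_rot: [-0.059, 0.998, 0.0, 0.0]
wrist_force: [-0.0, 1.4, 1.9]
gripper_width: 0.003
gripper_force: 1.1
```

```bash
python3 -c "
from h import *
look('t27',(200,195,297,290)); end('t27')
"
```

```text
t27 px [257.3 216.4] ends [[0.0636, 0.0495], [0.0657, -0.1037]] mid [ 0.0646 -0.0271] skew 0.8 area 765
tcp jig [0.0645 0.0624] 0.0405 F [-0.6  2.1  1.5] 24.5167
t27 umax 286 end y [ 0.0611 -0.1034]
```

Emit:
{"api": "arm_command", "payload": {"targets": [{"delta_pos": [0, -0.0005, 0], "spin": 0}, {"delta_pos": [0, -0.0005, 0], "spin": 0}, {"delta_pos": [0, -0.0005, 0], "spin": 0}, {"delta_pos": [0, -0.0005, 0], "spin": 0}, {"delta_pos": [0, 0, 0], "spin": 0}]}}

```text
time: 24.93
tcp_pos: [0.6196, 0.1405, 0.0405]
tool_rot: [-0.059, 0.998, 0.0, 0.0]
wrist_force: [-0.5, 3.5, 3.4]
gripper_width: 0.0
gripper_force: 1.6
```

Emit:
{"api": "arm_command", "payload": {"targets": [{"delta_pos": [0, -0.0005, 0], "spin": 0}, {"delta_pos": [0, -0.0005, 0], "spin": 0}, {"delta_pos": [0, 0, 0], "spin": 0}, {"delta_pos": [0, 0, 0], "spin": 0}, {"delta_pos": [0, 0, 0], "spin": 0}]}}

```text
time: 25.35
tcp_pos: [0.6197, 0.14, 0.0405]
tool_rot: [-0.059, 0.998, 0.001, 0.0]
wrist_force: [-0.7, 4.7, 2.6]
gripper_width: -0.001
gripper_force: 2.6
```

Emit:
{"api": "arm_command", "payload": {"targets": [{"delta_pos": [0, -0.0005, 0], "spin": 0}, {"delta_pos": [0, -0.0005, 0], "spin": 0}, {"delta_pos": [0, 0, 0], "spin": 0}, {"delta_pos": [0, 0, 0], "spin": 0}, {"delta_pos": [0, 0, 0], "spin": 0}]}}

```text
time: 25.77
tcp_pos: [0.6197, 0.14, 0.0405]
tool_rot: [-0.06, 0.998, 0.001, 0.0]
wrist_force: [-0.8, 7.4, 3.8]
gripper_width: -0.001
gripper_force: 3.8
```

```bash
python3 -c "
from h import *
look('t28',(200,195,297,290)); end('t28')
"
```

```text
t28 px [258.1 216.3] ends [[0.0636, 0.0469], [0.0657, -0.1052]] mid [ 0.0647 -0.0292] skew 0.8 area 758
tcp jig [0.0645 0.06  ] 0.0405 F [-1.1  8.1  3.1] 25.8167
t28 umax 287 end y [ 0.0579 -0.1056]
```

The pipe is against the plate: it stopped moving and the force rose. I'm backing off and checking that it is flush.

Emit:
{"api": "arm_command", "payload": {"targets": [{"delta_pos": [0, 0.002, 0], "spin": 0}, {"delta_pos": [0, 0.004, 0], "spin": 0}, {"delta_pos": [0, 0.006, 0], "spin": 0}, {"delta_pos": [0, 0.003, -0.01], "spin": 0}, {"delta_pos": [0, 0, -0.025], "spin": 0}]}}

```text
time: 26.23
tcp_pos: [0.6148, 0.1533, 0.0725]
tool_rot: [-0.059, 0.998, -0.001, -0.004]
wrist_force: [0.2, -0.7, -0.3]
gripper_width: 0.002
gripper_force: 0.0
```

Emit:
{"api": "arm_command", "payload": {"targets": [{"delta_pos": [0.01, -0.015, -0.03], "spin": 0}, {"delta_pos": [0.01, -0.015, -0.03], "spin": 0}, {"delta_pos": [0.01, -0.015, -0.03], "spin": 0}, {"delta_pos": [0.01, -0.015, -0.03], "spin": 0}, {"delta_pos": [0, 0, 0], "spin": 0}]}}

```text
time: 26.65
tcp_pos: [0.5875, 0.0867, 0.2025]
tool_rot: [-0.058, 0.998, -0.001, 0.005]
wrist_force: [1.2, 0.2, 0.1]
gripper_width: -0.002
gripper_force: 0.0
```

```bash
python3 -c "
from h import *
look('t29',(200,195,297,290)); end('t29')
im,c=cap('wrist','w5'); s=readout.get_state(); print(s['tcp_pos'],s['time'])
for q,z in (((.064,-.031),.037),((.064,-.106),.037),((.064,.044),.037)): print(q,proj(c,[*tow(q),z]))
"
```

```text
t29 px [271.4 214.6] ends [[0.0641, -0.0232], [0.066, -0.1052]] mid [ 0.065  -0.0642] skew 1.3 area 369
tcp jig [0.0263 0.0119] 0.1999 F [ 0.2  0.3 -1. ] 26.7
t29 umax 287 end y [ 0.0588 -0.1057]
[0.58629761 0.08846952 0.19760461] 26.75
(0.064, -0.031) [230.57744528 230.24327357]
(0.064, -0.106) [147.51349551 230.02218801]
(0.064, 0.044) [314.28967192 230.38049257]
```

View pics/w5.png

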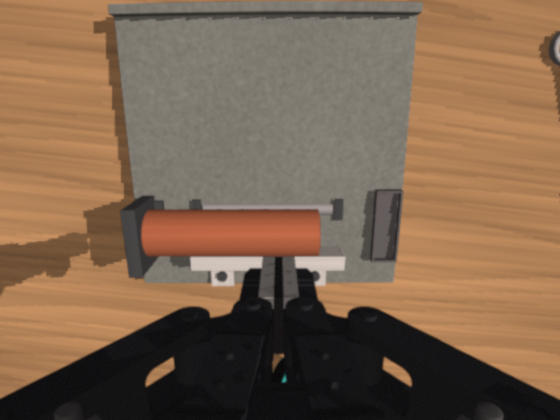

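```bash
python3 -c "
from h import *
edgeaxis('w5',(155,190,310,235)); edgeaxis('w5',(155,220,240,275),'bot'); edgeaxis('w3',(125,200,410,245))
"
```

```text
axis x at y=0: 0.0669 skew 0.1
axis x at y=0: 0.0644 skew 1.3
axis x at y=0: 0.0670 skew 0.2
```

The final wrist view shows the pipe (145–320, 210–257) with its left end on the plate. It is parallel to the fence, with the bar up behind it.

```bash
python3 -c "
from h import *
print(workorder.finish_job())"
```

```text
the job is handed in; nothing more can be done
None
```

The pipe is handed in lying flush against the fence with its end against the end plate, rolled over the catch bar with the closed fingertips on top; the highest force I read was about 15.5 N, the job took about 27 s, the first push at the bar rolled back and had to be repeated, and I slid it endways by pushing lightly (up to about 8 N) on its far end because the fingertips slipped on top.

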